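# Stack the second tier on the carvings' drying frame

### The job

Pick up the loose stacking frame by the grip bar on its top and stack it on the matching frame that is screwed to the plywood board, all four corner posts fully home in the corner sockets, either way round, and let go. Lower it gently all the way before you let go; do not ram or drop it in. Leave the carving on the lower frame and the other things on the bench where they are.

Things in the scene. Friction and masses are not known exactly. Their poses are not given: they have to be found in the camera images.
- upper: Loose stacking frame, 200 x 150 x 138 mm, 0.5 to 0.75 kg, standing on its four posts. Origin: centre, level with the feet; x along its length, y its width, z up. Round steel posts, 20 mm diameter, 68 mm long, at x +-83.5, y +-58.5 mm; the lowest 8 mm taper to 13 mm. Above: 33 mm square dark steel corner blocks up to z = 100 mm, wooden rails, slatted deck (top z = 88 mm), grip bar.
- upper_bar (a point): Middle of the loose frame's wooden grip bar, 129 mm above its feet; it balances here. The bar lies along the frame's x: 116 mm long, 20 mm wide (y), 18 mm high (120 to 138 mm above the feet), on two 16 mm wide uprights at x = +-45 mm. Between them the space under the bar is open down to the deck, 32 mm.
- board: Plywood board fixed to the bench, 260 (x) by 210 (y) by 18 mm. Origin: centre of its underside, on the bench; z up. The lower frame is screwed immovably on top, roughly in the middle, but its own place is NOT measured: its centre is up to 10 mm off the board's centre along the board's x, up to 10 mm along y, and it is turned up to 0.06 rad from the board. Find it by touch or sight.
- board_top (a point): Centre of the board's upper face, axes of the board. The lower frame on it: at each corner a square dark steel tube, 33 mm outside, 60 mm tall above this face, centred at x +-83.5, y +-58.5 mm of the lower frame: the tubes' outer faces lie at x +-100, y +-75 mm, free, flat, rigid. Low wooden rails and a deck (top 20 mm above this face) between them.
- board_mid (a point): Point 38 mm above the board's upper face at its centre: the height of the floors of the four sockets (56 mm above the bench) on which the loose frame's feet stand when home. Sockets: the open tops of the corner tubes, square, 23 mm wide inside, 22 mm deep, not chamfered, mouths 78 mm above the bench. The tapered feet enter if within about 4 mm of centre.
- carving: Finished wooden lotus carving, about 70 mm across and 42 mm tall, standing loose on the lower frame's deck near its middle (not exactly: it does not show where the lower frame is). Its top is about 80 mm above the bench. Origin: centre of its underside. Leave it.
- gouge_a: Carving gouge with wooden handle lying on the bench between the robot and the frames, about 210 mm long along its x, 30 mm thick. Origin: under its middle. Leave it.
- blank: Wood block 160 x 70 x 30 mm with a half-carved petal, lying at the far side. Origin: centre of its underside. Leave it.
- mallet: Round wooden carver's mallet lying on its side, about 220 mm long, 76 mm across the head. Origin: on the bench under the end face of the head; handle along its x. Leave it.
- glue: White closed bottle, 60 mm diameter, 150 mm tall. Origin: centre of its underside. Leave it.
- stone: Grey sharpening stone, 150 x 50 x 25 mm. Origin: centre of its underside. Leave it.
Not all that is in view belongs to the job. What is shaped like the carving but red is not meant. Leave any pink look-alike of the upper alone.

How it is judged:
By the outcome, as a careful person would: the job done as asked, in the order asked, and still so for the second after the job is handed in, with the robot touching nothing.
It also fails if it takes over 72 s, if anything falls off the work surface, if the arm or the gripper's body presses on something with over 40 N, if the wrist force passes 120 N, or if a joint passes its speed limit or range.

### The arm

A 6-joint arm with a two-finger parallel gripper is mounted at the origin on the work surface. World frame = base frame: x ahead of the robot, y to its left, z up, the work surface at z = 0. Lengths are in mm, angles in rad, forces in N, time in s.
With the tool pointing down it reaches from about 275 to 1000 mm from the base axis. Payload 8.4 kg.
Tool frame: the origin (TCP) lies on the centre line of the jaws, within the pads' length; the fingertips stand tips_ahead ahead of it and the grasp point (between the pads) lies 2 mm behind it (tips_ahead is the distance from the TCP to the fingertips, in mm); z points along the fingers, y is the line along which they close (so a half turn about z gives the same grasp; the last joint's range is limited). The gripper opens to 85 mm and grips with 20 to 120 N. Pads are 22 mm wide; open, the fingers measure 114 mm over their backs; the gripper's body (76 mm by 85 mm) begins 54 mm behind the grasp point. The pads swing forward as they close: fully open they stand 13 mm farther back than shut.
Start: joints at [-1.15, 0.353, 1.633, -0, 1.155, -0.002], TCP at [256.446, -569.968, 248.281] pointing down, gripper open.
Joint ranges: [-2.63, 2.63], [-0.92, 2.1], [0.06, 2.66], [-1.3, 4.44], [0, 2.69], [-3.02, 3.02]. Speed limits (rad/s): [2.22, 2.22, 2.79, 3.14, 3.14, 3.14].

### API

Orientations are given as a unit quaternion [w, x, y, z].
In Python, from rig import * gives the robot as it stands.
- The arm moves only by the tool play_rows, never from a script. Its argument "motion" is a list of rows, each a list of 6 numbers: the shift along the tool's x, y, z in m, then the turn, a rotation vector about the tool's x, y, z in rad. A call has 1 to 20 rows; each row is the pose to reach, as a shift and turn from the pose commanded when the call began, along the tool's axes at that moment; what a row does not reach only later rows make up. A row lasts 1/12 s, in which the tool goes at most 41.7 mm and 7.16 degrees, less where a joint would pass 70% of its speed; a pose out of reach is approached as far as the arm can. A call with a gripper value outside its range is refused whole. "fingers" is the opening, from 0 (shut) to 1 (fully open), set as the call begins (left out, the last holds). The fingers move at their own pace and stop on an object; the grip force is fixed at half the most. Time passes only in rows, so rows that repeat a pose let the fingers close. It gives the time, the measured TCP pose, the force, the opening and the grip force at its end, in the units of the state.
- read_state(): the state, without advancing time (a new reading comes with each control period).
- get_image(name): name is "side" or "top" or "wrist"; returns the picture (420x560x3 uint8, red, green, blue); there is no depth.
- calibration(name): a dict with "camera_matrix" (3x3 intrinsics, pixels), "rvec" (rotation vector, rad) and "tvec" (3), from world to camera coordinates, as OpenCV has them; the wrist camera has in their place "mount" (4x4, takes a point from camera to tool coordinates, whose origin is the TCP and whose axes are the flange's). Camera axes: x right, y down, z forward; pixel columns grow to the right and rows downward; lengths in mm; the calibration is good to about 2 mm. A picture is of the moment at which its call begins: read the wrist's pose just before it. calibration takes no time and is no camera call.
- close_job(): hands the job in; it is judged then, once.
The state is a dict: "time_s": time; "q": joint angles; "dq": joint speeds; "joint_torque": joint torques, N m; "position": TCP position; "tool_rot": TCP orientation; "wrist_force": force on the tool from outside, world axes, zero at the start; "torque": the same for the moment, N m; "opening": finger opening in mm; "finger_force": force on a finger pad.
Only numpy, scipy, OpenCV 4.12 (cv2) and the standard library are available. Lean on these libraries where they do the work, as an engineer would, in place of code of your own. Each camera call takes 0.05 s, during which the arm holds its last target. There are 200 camera calls.

## Working session

There is one attempt and no reset: what is moved stays moved. The work goes in short steps, Python scripts to look and compute and a tool call to move; the robot and the scene stay as the last step left them, time stands still between calls to the robot, and variables do not carry over. Pictures are saved under pics/ and viewed, at most 10 in all, crops included, and the job is handed in when it is done.

Besides the shell and the picture viewer there is one more tool, called after ">>>" in YAML: its name, and indented under it one key for each argument. play_rows: Moves the arm, as the interface text tells. Its arguments: {"type":"object","properties":{"motion":{"type":"array"},"fingers":{"type":"number"}},"required":["motion"]}

```bash
mkdir -p pics; ls
python3 - <<'E'
from rig import *
import cv2,numpy as np
print(read_state())
for n in("side","top","wrist"):
    c=calibration(n);print(n,c)
a=get_image("side");b=get_image("top")
cv2.imwrite("pics/side.png",a[:,:,::-1]);cv2.imwrite("pics/top.png",b[:,:,::-1])
E
```

```text
pics
{'time_s': 0.0, 'q': array([-1.15037791e+00,  3.53668102e-01,  1.63416508e+00, -1.12599886e-05,
        1.15517522e+00, -2.43958091e-03]), 'dq': array([-0.00198389, -0.00028077, -0.00077952, -0.00250664,  0.00027153,
        0.00096212]), 'joint_torque': array([-9.95252558e-04, -6.05247474e+01, -3.42056394e+01,  3.69322015e-05,
        9.52644245e-03,  2.44294398e-05]), 'position': array([ 256.26550963, -569.53841471,  247.53595439]), 'tool_rot': array([-6.91402943e-04,  9.77731304e-01,  2.09859465e-01, -1.51900617e-04]), 'wrist_force': array([ 0.59359718,  0.51419791, -0.38182298]), 'torque': array([ 0.03340253, -0.03206861,  0.0689329 ]), 'finger_force': 0.0, 'opening': 85.18539060407656}
side {'camera_matrix': array([[427.92078757,   0.        , 276.33762456],
       [  0.        , 427.92078757, 211.73400947],
       [  0.        ,   0.        ,   1.        ]]), 'rvec': array([ 0.4907714 , -2.79329757,  1.02924176]), 'tvec': array([ 443.97494566,  239.55706353, 1102.11471204])}
top {'camera_matrix': array([[528.01849859,   0.        , 271.51702499],
       [  0.        , 528.01849859, 205.98334467],
       [  0.        ,   0.        ,   1.        ]]), 'rvec': array([ 2.11700018, -2.17504722,  0.15699908]), 'tvec': array([ -41.92717748,  510.37642085, 1733.48123897])}
wrist {'camera_matrix': array([[309.39793716,   0.        , 279.26066377],
       [  0.        , 309.39793716, 209.77396801],
       [  0.        ,   0.        ,   1.        ]]), 'mount': array([[ 3.60436474e-04, -9.63350134e-01, -2.68246882e-01,
         6.70479219e+01],
       [ 9.99999752e-01,  5.09352542e-04, -4.85554405e-04,
         9.11838534e-01],
       [ 6.04391132e-04, -2.68246640e-01,  9.63350079e-01,
        -1.26081790e+02],
       [ 0.00000000e+00,  0.00000000e+00,  0.00000000e+00,
         1.00000000e+00]])}
```

View pics/side.png

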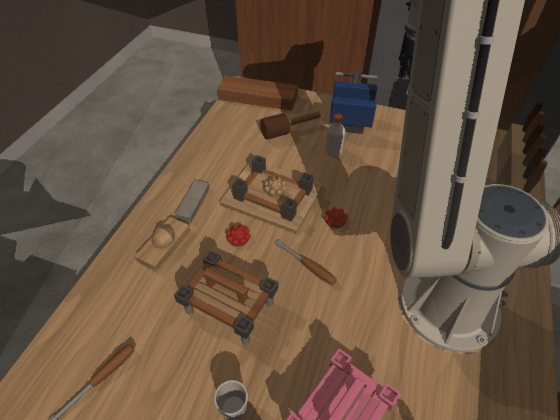

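View pics/top.png

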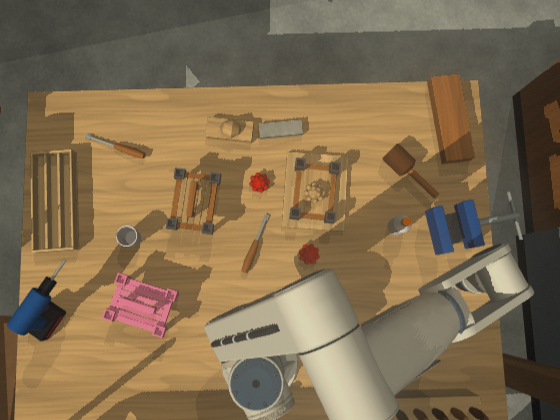

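The side view shows the dark-steel loose frame at about (228,295) and the lower frame on its board at (272,188). In the top view they are at (195,200) and (317,190).

Candidates in the top view: the dark-steel and wood frame standing on posts at (195,200), and the pink look-alike at (142,303). The first fits, since it has dark corner blocks, wooden rails and a bar. The pink one must be left alone. I'll confirm with a crop.

```bash
python3 - <<'E'
import cv2
b=cv2.imread("pics/top.png")[140:245,155:360]
cv2.imwrite("pics/crop.png",cv2.resize(b,None,fx=3.9,fy=3.9,interpolation=cv2.INTER_CUBIC))
E
cat > h.py <<'E'
from rig import *
import cv2,numpy as np
from scipy.spatial.transform import Rotation as R
def rot(q): return R.from_quat(np.r_[q[1:],q[0]])
def cam(name,st=None):
    c=calibration(name);K=c["camera_matrix"]
    if name!="wrist": return K,cv2.Rodrigues(c["rvec"])[0],c["tvec"].ravel()
    T=np.eye(4);T[:3,:3]=rot(st["tool_rot"]).as_matrix();T[:3,3]=st["position"]
    W=np.linalg.inv(T@c["mount"]);return K,W[:3,:3],W[:3,3]
def proj(C,p):
    K,Rm,t=C;v=K@(Rm@np.asarray(p,float).T+t[:,None]);return (v[:2]/v[2]).T
def unproj(C,uv,z):
    K,Rm,t=C;o=-Rm.T@t;d=Rm.T@np.linalg.inv(K)@np.r_[uv,1];return o+d*(z-o[2])/d[2]
E
```

```text
(no output)
```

View pics/crop.png

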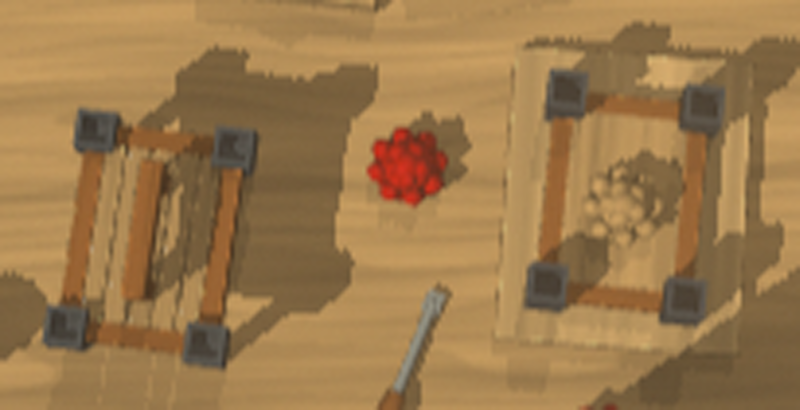

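The crop confirms it. The loose frame's blocks are at (97,131), (235,150), (66,326) and (206,344), and its bar is at (143,229). The lower frame's tubes, with the natural-coloured carving between them, are at (568,94), (702,108), (547,285) and (685,301).

Run:
```python
from h import *
C=cam("top")
def f(l,z):
    P=np.array([unproj(C,np.array(p)/3.9-.37+[155,140],z) for p in l]);
    # order TL,TR,BL,BR ; long axis TL-BL
    d=(P[0]+P[1]-P[2]-P[3])[:2];e=(P[1]+P[3]-P[0]-P[2])[:2]
    print(P.mean(0),np.arctan2(d[1],d[0]),np.linalg.norm(d)/2,np.linalg.norm(e)/2,np.arctan2(e[1],e[0]))
f([(97,131),(235,150),(66,326),(206,344)],100)
f([(568,94),(702,108),(547,285),(685,301)],78)
print(unproj(C,np.array((145,229))/3.9-.37+[155,140],138))
st=read_state();M=rot(st["tool_rot"]).as_matrix();print(M)
```

```text
[524.93424587 196.98441167 100.        ] -0.15715894342902945 164.8769719523064 116.82338962098886 -1.7315211421905996
[ 552.3957164  -200.09036215   78.        ] -0.13595377804840575 165.36404227810218 115.2492154115449 -1.7095563607590256
[525.57642649 196.28316258 138.        ]
[[ 9.11953570e-01  4.10293073e-01 -5.29434637e-04]
 [ 4.10293414e-01 -9.11952804e-01  1.18219294e-03]
 [ 2.22617098e-06 -1.29532861e-03 -9.99999161e-01]]
```

```bash
cat >> h.py <<'E'
def togo(p,yaw,st=None):
    st=st or read_state();A=rot(st["tool_rot"])
    T=R.from_matrix(np.array([[np.cos(yaw),np.sin(yaw),0],[np.sin(yaw),-np.cos(yaw),0],[0,0,-1]]))
    return np.round(np.r_[A.inv().apply(np.array(p)-st["position"])/1000,(A.inv()*T).as_rotvec()],4)
E
python3 - <<'E'
from h import *
print(togo([560,-200,300],-.14))
E
```

```text
[ 4.286e-01 -2.125e-01 -5.210e-02 -1.300e-03  4.000e-04  5.628e-01]
```

>>> play_rows:
  motion:
    - [0.01,-0.005,-0.01,0,0,0.02]
    - [0.035,-0.018,-0.02,0,0,0.06]
    - [0.07,-0.035,-0.03,0,0,0.11]
    - [0.105,-0.052,-0.04,0,0,0.16]
    - [0.14,-0.07,-0.052,0,0,0.21]
    - [0.175,-0.087,-0.052,0,0,0.26]
    - [0.21,-0.104,-0.052,0,0,0.31]
    - [0.245,-0.121,-0.052,0,0,0.36]
    - [0.28,-0.138,-0.052,0,0,0.41]
    - [0.315,-0.155,-0.052,0,0,0.46]
    - [0.35,-0.173,-0.052,0,0,0.51]
    - [0.38,-0.188,-0.052,0,0,0.55]
    - [0.405,-0.2,-0.052,0,0,0.563]
    - [0.42,-0.208,-0.052,0,0,0.563]
    - [0.429,-0.2125,-0.052,0,0,0.563]
    - [0.429,-0.2125,-0.052,0,0,0.563]
    - [0.429,-0.2125,-0.052,0,0,0.563]
    - [0.429,-0.2125,-0.052,0,0,0.563]
    - [0.429,-0.2125,-0.052,0,0,0.563]

```text
time_s: 1.68
position: [559.7, -201.2, 300.3]
tool_rot: [0.0, 0.997, -0.071, -0.0]
wrist_force: [0.1, -0.3, -0.5]
opening: 85.3
finger_force: 0.0
```

Run:
```python
from h import *
import pickle
s=read_state();im=get_image("wrist");cv2.imwrite("pics/w1.png",im[:,:,::-1]);pickle.dump(s,open("w1.pkl","wb"))
print(s["position"],s["dq"],s["time_s"])
```

```text
[ 559.74272996 -201.22390047  300.28493518] [-0.00033511 -0.00323923  0.00084618  0.00156836 -0.00065542  0.00591771] 1.6833
```

View pics/w1.png

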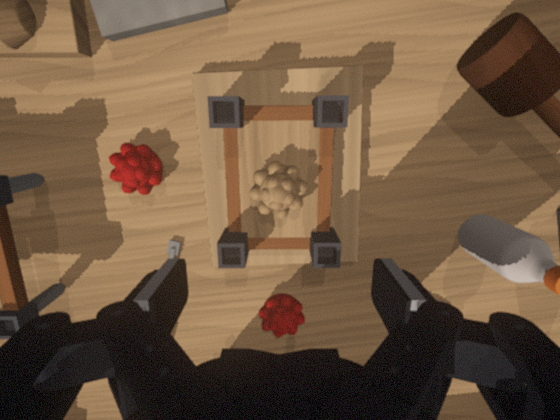

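Run:
```python
from h import *
print(togo([532,196,322],-.16))
a=cv2.imread("pics/w1.png")
c=[(226,111),(332,110),(233,250),(326,249)]
t=[cv2.resize(a[y-25:y+25,x-25:x+25],(300,300),interpolation=cv2.INTER_CUBIC) for x,y in c]
cv2.imwrite("pics/m1.png",np.clip(1.8*np.vstack([np.hstack(t[:2]),np.hstack(t[2:])]).astype(float),0,255))
```

```text
[-8.360e-02 -3.893e-01 -2.170e-02  2.000e-04  2.000e-04  1.840e-02][ WARN:0@0.035] global loadsave.cpp:1063 imwrite_ Unsupported depth image for selected encoder is fallbacked to CV_8U.
```

View pics/m1.png

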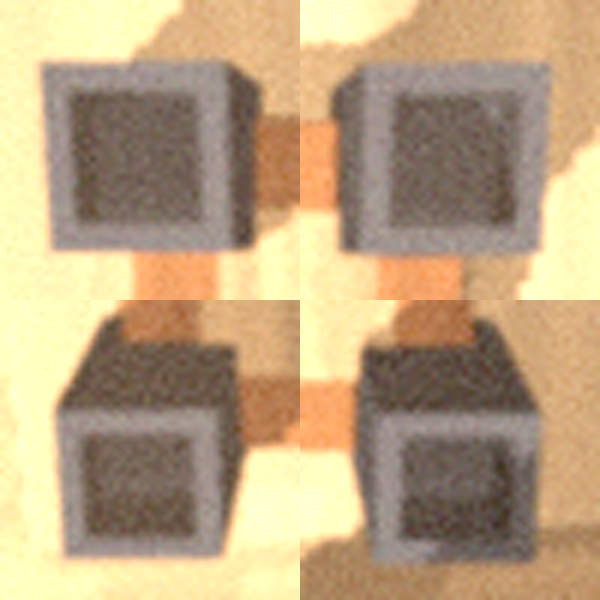

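The four tube tops are clear, with their bright rims 175–185 px wide in the montage. Next I'll view the loose frame from the same relative pose.

>>> play_rows:
  motion:
    - [-0.002,-0.01,-0.005,0,0,0.004]
    - [-0.007,-0.035,-0.01,0,0,0.01]
    - [-0.014,-0.07,-0.022,0,0,0.018]
    - [-0.022,-0.105,-0.022,0,0,0.018]
    - [-0.03,-0.14,-0.022,0,0,0.018]
    - [-0.037,-0.175,-0.022,0,0,0.018]
    - [-0.045,-0.21,-0.022,0,0,0.018]
    - [-0.052,-0.245,-0.022,0,0,0.018]
    - [-0.06,-0.28,-0.022,0,0,0.018]
    - [-0.068,-0.315,-0.022,0,0,0.018]
    - [-0.074,-0.345,-0.022,0,0,0.018]
    - [-0.079,-0.37,-0.022,0,0,0.018]
    - [-0.082,-0.383,-0.022,0,0,0.018]
    - [-0.0835,-0.389,-0.022,0,0,0.018]
    - [-0.0835,-0.389,-0.022,0,0,0.018]
    - [-0.0835,-0.389,-0.022,0,0,0.018]
    - [-0.0835,-0.389,-0.022,0,0,0.018]
    - [-0.0835,-0.389,-0.022,0,0,0.018]

```text
time_s: 3.23
position: [532.3, 195.4, 322.3]
tool_rot: [0.0, 0.997, -0.08, -0.0]
wrist_force: [0.2, 0.4, 0.1]
opening: 85.6
finger_force: 0.0
```

Run:
```python
from h import *
import pickle
s=read_state();im=get_image("wrist");cv2.imwrite("pics/w2.png",im[:,:,::-1]);pickle.dump(s,open("w2.pkl","wb"))
print(s["position"],s["tool_rot"],s["time_s"])
s1=pickle.load(open("w1.pkl","rb"));C=cam("wrist",s1)
o=[(226,111),(332,110),(233,250),(326,249)]
m=[[(41,64),(226,64),(231,247),(54,248)],[(366,63),(550,63),(540,249),(365,253)],[(60,410),(236,410),(222,555),(66,556)],[(368,415),(538,415),(533,560),(374,562)]]
uv=[]
for i in range(4):
    for p in m[i]: uv.append(np.array(p)/6.-[50*(i%2),50*(i//2)]-.42+np.array(o[i])-25)
from scipy.optimize import least_squares
def pts(x,y,a,z):
    L=[]
    for sx,sy in((1,1),(1,-1),(-1,1),(-1,-1)):
        for dx,dy in((1,1),(1,-1),(-1,-1),(-1,1)): L.append((83.5*sx+16.5*dx,58.5*sy+16.5*dy))
    L=np.array(L)@np.array([[np.cos(a),np.sin(a)],[-np.sin(a),np.cos(a)]])
    return np.c_[L+[x,y],np.full(16,z)]
f=lambda v:(proj(C,pts(*v))-uv).ravel()
for fix in(0,1):
    g=(lambda v:f([*v,78])) if fix else f
    r=least_squares(g,[552,-200,-.14]+([] if fix else [78]));print(r.x,np.abs(r.fun).max(),np.sqrt(np.mean(r.fun**2)))
p=proj(cam("wrist",s),np.array([[525+83.5*a*np.cos(-.157)-58.5*b*np.sin(-.157),197+83.5*a*np.sin(-.157)+58.5*b*np.cos(-.157),100] for a,b in((1,1),(1,-1),(-1,1),(-1,-1))])).astype(int)
print(p)
a=cv2.imread("pics/w2.png")
t=[cv2.resize(a[y-25:y+25,x-25:x+25],(300,300),interpolation=cv2.INTER_CUBIC) for x,y in p]
cv2.imwrite("pics/m2.png",np.clip(1.8*np.vstack([np.hstack(t[:2]),np.hstack(t[2:])]).astype(float),0,255).astype(np.uint8))
```

```text
[532.33083884 195.40642886 322.31459829] [ 1.54412335e-04  9.96811410e-01 -7.97934193e-02 -9.78588753e-06] 3.2333
[ 5.56198505e+02 -2.00986973e+02 -1.35434116e-01  7.67748477e+01] 2.7821582086089336 0.769355568932597
[ 5.56360678e+02 -2.01013785e+02 -1.35434813e-01] 2.8951257840764697 0.800846947043816
[[223 115]
 [331 115]
 [230 258]
 [326 258]]
```

View pics/m2.png

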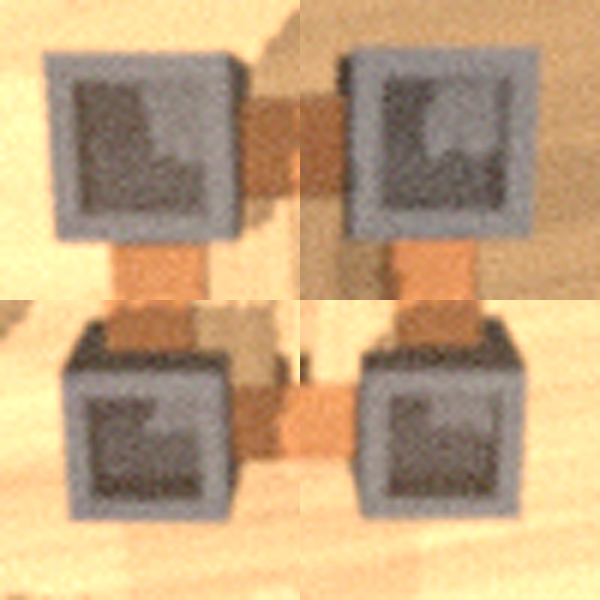

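View pics/w2.png

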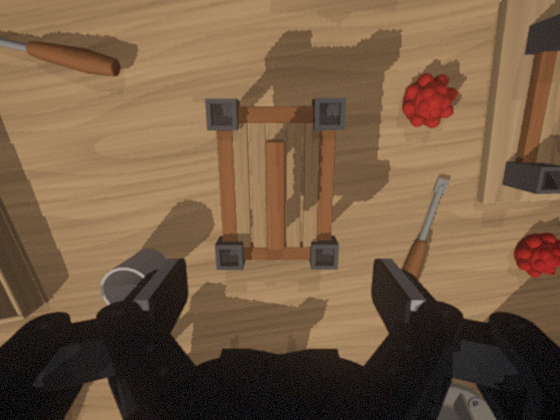

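The loose frame stands clear. Its four block tops are resolved, its bar is at (276,195) in the wrist view, and a cup is nearby at (135,280).

```bash
cat > fit.py <<'E'
from h import *
import pickle
from scipy.optimize import least_squares
def pts(x,y,a,z):
    L=[(83.5*sx+16.5*dx,58.5*sy+16.5*dy) for sx,sy in((1,1),(1,-1),(-1,1),(-1,-1)) for dx,dy in((1,1),(1,-1),(-1,-1),(-1,1))]
    return np.c_[np.array(L)@np.array([[np.cos(a),np.sin(a)],[-np.sin(a),np.cos(a)]])+[x,y],np.full(16,z)]
def run(pk,o,m,x0,z):
    C=cam("wrist",pickle.load(open(pk,"rb")))
    uv=np.array([np.array(p)/6.-[50*(i%2),50*(i//2)]-.42+np.array(o[i])-25 for i in range(4) for p in m[i]])
    f=lambda v:(proj(C,pts(*v,z))-uv).ravel()
    r=least_squares(f,x0,loss="soft_l1",f_scale=.5);print(r.x);print(np.round(f(r.x).reshape(4,-1),1))
    c=np.array([uv[4*i:4*i+4].mean(0) for i in range(4)])
    return r.x
E
python3 - <<'E'
from fit import *
run("w1.pkl",[(226,111),(332,110),(233,250),(326,249)],[[(41,64),(226,64),(231,247),(54,248)],[(366,63),(550,63),(540,249),(365,253)],[(60,410),(236,410),(222,555),(66,556)],[(368,415),(538,415),(533,560),(374,562)]],[552,-200,-.14],78)
x=run("w2.pkl",[(223,115),(331,115),(230,258),(326,258)],[[(45,55),(226,54),(239,240),(59,240)],[(350,47),(540,47),(530,237),(349,237)],[(64,372),(228,369),(227,519),(70,519)],[(363,368),(523,370),(519,517),(366,517)]],[525,197,-.16],100)
print(togo([x[0],x[1],200],x[2]))
E
```

```text
[ 5.56370035e+02 -2.00872028e+02 -1.36531908e-01]
[[-0.3 -0.8  0.  -0.9  0.4  0.8 -0.4  0.8]
 [-0.  -0.2  0.5 -0.3  0.5  0.9 -0.7  0.4]
 [-1.1 -0.2 -3.1 -0.3  0.2  0.5 -0.5  0.5]
 [ 1.7 -0.4  0.7 -0.5  0.3  0.3 -0.   0.1]]
[ 5.27160626e+02  1.98908344e+02 -1.52937707e-01]
[[-0.6 -0.8  0.3 -0.9 -0.5  0.2 -0.8  0.4]
 [ 0.8 -0.2  0.2 -0.5  0.3  0.   0.2  0.2]
 [-0.9  0.  -0.9  0.4  0.3  0.3 -0.2  0.5]
 [ 0.2  0.1  0.9 -0.3  0.4  0.1 -0.8  0.3]]
[-0.0057 -0.0025  0.1224  0.0002 -0.     -0.0068]
```

>>> play_rows:
  motion:
    - [-0.003,-0.001,0.01,0,0,-0.003]
    - [-0.0057,-0.0025,0.035,0,0,0.007]
    - [-0.0057,-0.0025,0.07,0,0,0.007]
    - [-0.0057,-0.0025,0.1,0,0,0.007]
    - [-0.0057,-0.0025,0.125,0,0,0.007]
    - [-0.0057,-0.0025,0.145,0,0,0.007]
    - [-0.0057,-0.0025,0.16,0,0,0.007]
    - [-0.0057,-0.0025,0.17,0,0,0.007]
    - [-0.0057,-0.0025,0.18,0,0,0.007]
    - [-0.0057,-0.0025,0.188,0,0,0.007]
    - [-0.0057,-0.0025,0.193,0,0,0.007]
    - [-0.0057,-0.0025,0.195,0,0,0.007]
    - [-0.0057,-0.0025,0.195,0,0,0.007]
    - [-0.0057,-0.0025,0.195,0,0,0.007]

```text
time_s: 4.45
position: [527.3, 200.2, 127.8]
tool_rot: [-0.0, 0.997, -0.082, 0.0]
wrist_force: [-0.3, 0.4, -0.1]
opening: 85.5
finger_force: 0.0
```

Run:
```python
from h import *
s=read_state();print(s["position"],togo([527.2,198.9,127],-.153),s["wrist_force"])
```

```text
[527.27901516 200.19568614 127.79493532] [ 0.0001  0.0013  0.0008 -0.0004 -0.0007 -0.0122] [-0.31577512  0.40733639 -0.05190716]
```

>>> play_rows:
  motion:
    - [0,0.0006,0,0,0,-0.006]
    - [0,0.0013,0.0008,0,0,-0.012]
    - [0,0.0013,0.0008,0,0,-0.012]

```text
time_s: 4.7
position: [526.9, 198.7, 126.8]
tool_rot: [-0.0, 0.997, -0.076, 0.0]
wrist_force: [-0.6, -0.3, -0.3]
opening: 85.4
finger_force: 0.0
```

>>> play_rows:
  fingers: 0
  motion:
    - [0,0,0,0,0,0]
    - [0,0,0,0,0,0]
    - [0,0,0,0,0,0]
    - [0,0,0,0,0,0]
    - [0,0,0,0,0,0]
    - [0,0,0,0,0,0]
    - [0,0,0,0,0,0]
    - [0,0,0,0,0,0]
    - [0,0,0,0,0,0]
    - [0,0,0,0,0,0]
    - [0,0,0,0,0,0]
    - [0,0,0,0,0,0]

```text
time_s: 5.7
position: [526.8, 198.9, 126.5]
tool_rot: [-0.0, 0.997, -0.077, 0.0]
wrist_force: [0.6, 2.4, 0.4]
opening: 18.8
finger_force: 61.5
```

>>> play_rows:
  motion:
    - [0,0,-0.002,0,0,0]
    - [0,0,-0.006,0,0,0]
    - [0,0,-0.012,0,0,0]
    - [0,0,-0.022,0,0,0]
    - [0,0,-0.037,0,0,0]
    - [0,0,-0.055,0,0,0]
    - [0,0,-0.075,0,0,0]
    - [0,0,-0.095,0,0,0]
    - [0,0,-0.115,0,0,0]
    - [0,0,-0.13,0,0,0]
    - [0,0,-0.142,0,0,0]
    - [0,0,-0.148,0,0,0]
    - [0,0,-0.15,0,0,0]
    - [0,0,-0.15,0,0,0]
    - [0,0,-0.15,0,0,0]

```text
time_s: 6.95
position: [526.2, 198.6, 275.6]
tool_rot: [0.0, 0.997, -0.077, -0.001]
wrist_force: [0.1, -0.7, -5.6]
opening: 19.0
finger_force: 60.9
```

Run:
```python
from h import *
s=read_state();print(s["position"],togo([556,-200.7,255],-.1365),s["wrist_force"],s["torque"],s["opening"])
```

```text
[526.21894803 198.553585   275.62704551] [ 0.0904  0.39    0.0208  0.0007  0.0013 -0.0168] [ 0.0533883  -0.71782897 -5.64173445] [0.00958338 0.02966356 0.04728527] 19.015677303955695
```

>>> play_rows:
  motion:
    - [0.002,0.007,0,0,0,-0.001]
    - [0.005,0.022,0,0,0,-0.002]
    - [0.01,0.043,0,0,0,-0.003]
    - [0.016,0.068,0,0,0,-0.004]
    - [0.022,0.095,0,0,0,-0.005]
    - [0.03,0.125,0,0,0,-0.006]
    - [0.037,0.155,0,0,0,-0.007]
    - [0.044,0.185,0,0,0,-0.008]
    - [0.051,0.215,0,0,0,-0.009]
    - [0.058,0.245,0,0,0,-0.01]
    - [0.065,0.275,0,0,0,-0.012]
    - [0.071,0.303,0,0,0,-0.013]
    - [0.077,0.33,0,0,0,-0.014]
    - [0.082,0.352,0,0,0,-0.015]
    - [0.086,0.37,0,0,0,-0.016]
    - [0.089,0.383,0,0,0,-0.017]
    - [0.0904,0.39,0,0.0007,0.0013,-0.017]
    - [0.0904,0.39,0,0.0007,0.0013,-0.017]
    - [0.0904,0.39,0,0.0007,0.0013,-0.017]
    - [0.0904,0.39,0,0.0007,0.0013,-0.017]

```text
time_s: 8.62
position: [556.4, -199.5, 276.3]
tool_rot: [-0.001, 0.998, -0.068, 0.0]
wrist_force: [0.5, 0.9, -5.5]
opening: 19.0
finger_force: 60.8
```

Run:
```python
from h import *
s=read_state();print(s["position"],togo([556,-200.7,212],-.1365),s["wrist_force"],s["torque"],s["opening"])
```

```text
[ 556.36581396 -199.48740057  276.26167331] [-0.0002  0.0013  0.0643 -0.0013 -0.0007  0.0008] [ 0.53302213  0.90276645 -5.50997805] [0.04252027 0.04902549 0.00200142] 18.996828743839867
```

>>> play_rows:
  motion:
    - [0,0.001,0.006,-0.001,0,0.001]
    - [0,0.0013,0.016,-0.0013,-0.0007,0.001]
    - [0,0.0013,0.028,-0.0013,-0.0007,0.001]
    - [0,0.0013,0.04,-0.0013,-0.0007,0.001]
    - [0,0.0013,0.05,-0.0013,-0.0007,0.001]
    - [0,0.0013,0.056,-0.0013,-0.0007,0.001]
    - [0,0.0013,0.06,-0.0013,-0.0007,0.001]
    - [0,0.0013,0.062,-0.0013,-0.0007,0.001]
    - [0,0.0013,0.062,-0.0013,-0.0007,0.001]
    - [0,0.0013,0.062,-0.0013,-0.0007,0.001]

```text
time_s: 9.45
position: [556.7, -201.8, 214.8]
tool_rot: [0.0, 0.998, -0.069, 0.001]
wrist_force: [0.2, 0.4, -4.8]
opening: 19.0
finger_force: 60.7
```

Run:
```python
from h import *
s=read_state();print(s["position"],rot(s["tool_rot"]).as_matrix()[:,0])
w=get_image("wrist");d=get_image("side")[120:260,190:350]
cv2.imwrite("pics/w3.png",w[:,:,::-1]); cv2.imwrite("pics/s3.png",cv2.resize(d[:,:,::-1],None,fx=4,fy=4,interpolation=cv2.INTER_CUBIC))
```

```text
[ 556.71447562 -201.84250878  214.82806143] [ 0.9905883  -0.13687003  0.00118621]
```

View pics/w3.png

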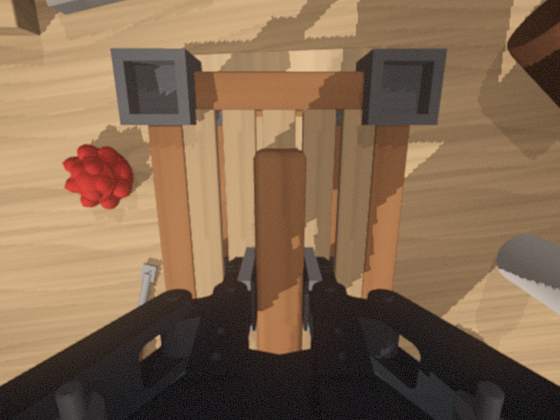

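View pics/s3.png

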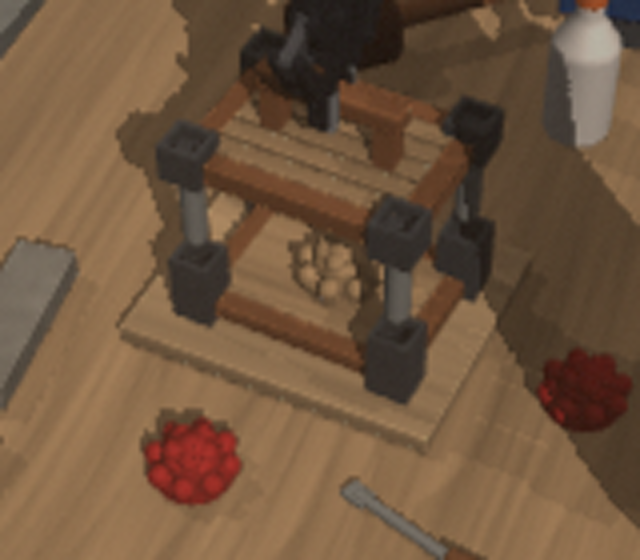

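The frame hangs level above the lower one, with its posts over the tubes in both views. I'll lower it in small steps and watch the force.

>>> play_rows:
  motion:
    - [0,-0.0005,0.002,0,0,0]
    - [0,-0.0005,0.004,0,0,0]
    - [0,-0.0005,0.006,0,0,0]
    - [0,-0.0005,0.0075,0,0,0]
    - [0,-0.0005,0.009,0,0,0]
    - [0,-0.0005,0.0105,0,0,0]
    - [0,-0.0005,0.012,0,0,0]
    - [0,-0.0005,0.013,0,0,0]
    - [0,-0.0005,0.014,0,0,0]
    - [0,-0.0005,0.014,0,0,0]
    - [0,-0.0005,0.014,0,0,0]

```text
time_s: 10.47
position: [556.5, -201.2, 200.4]
tool_rot: [0.0, 0.998, -0.069, 0.0]
wrist_force: [-0.0, 0.4, -6.3]
opening: 19.0
finger_force: 60.8
```

>>> play_rows:
  motion:
    - [0,0,0.001,0,0,0]
    - [0,0,0.002,0,0,0]
    - [0,0,0.003,0,0,0]
    - [0,0,0.004,0,0,0]
    - [0,0,0.005,0,0,0]
    - [0,0,0.005,0,0,0]
    - [0,0,0.005,0,0,0]

```text
time_s: 11.05
position: [556.5, -201.2, 195.4]
tool_rot: [0.0, 0.998, -0.069, 0.0]
wrist_force: [0.0, 0.3, -5.3]
opening: 18.9
finger_force: 60.8
```

>>> play_rows:
  motion:
    - [0,0,0.0007,0,0,0]
    - [0,0,0.0014,0,0,0]
    - [0,0,0.002,0,0,0]
    - [0,0,0.0027,0,0,0]
    - [0,0,0.0034,0,0,0]
    - [0,0,0.004,0,0,0]
    - [0,0,0.004,0,0,0]
    - [0,0,0.004,0,0,0]

```text
time_s: 11.72
position: [556.5, -201.2, 191.4]
tool_rot: [0.0, 0.998, -0.069, 0.0]
wrist_force: [0.4, 0.0, -4.9]
opening: 18.9
finger_force: 60.8
```

>>> play_rows:
  motion:
    - [0,0,0.0007,0,0,0]
    - [0,0,0.0014,0,0,0]
    - [0,0,0.002,0,0,0]
    - [0,0,0.0027,0,0,0]
    - [0,0,0.0034,0,0,0]
    - [0,0,0.004,0,0,0]
    - [0,0,0.005,0,0,0]
    - [0,0,0.006,0,0,0]
    - [0,0,0.006,0,0,0]

```text
time_s: 12.47
position: [556.4, -201.2, 185.2]
tool_rot: [0.0, 0.998, -0.069, 0.0]
wrist_force: [0.4, 0.3, -4.9]
opening: 18.6
finger_force: 60.8
```

>>> play_rows:
  motion:
    - [0,0,0.0004,0,0,0]
    - [0,0,0.0008,0,0,0]
    - [0,0,0.0012,0,0,0]
    - [0,0,0.0016,0,0,0]
    - [0,0,0.002,0,0,0]
    - [0,0,0.0023,0,0,0]
    - [0,0,0.0023,0,0,0]

```text
time_s: 13.05
position: [556.5, -201.2, 183.1]
tool_rot: [0.0, 0.998, -0.069, 0.0]
wrist_force: [0.2, 0.6, -4.6]
opening: 19.4
finger_force: 60.8
```

>>> play_rows:
  motion:
    - [0,0,0.0003,0,0,0]
    - [0,0,0.0006,0,0,0]
    - [0,0,0.0009,0,0,0]
    - [0,0,0.0009,0,0,0]

```text
time_s: 13.38
position: [556.6, -201.2, 182.5]
tool_rot: [0.0, 0.998, -0.069, 0.0]
wrist_force: [-0.5, 1.6, -3.4]
opening: 19.1
finger_force: 61.2
```

Contact is starting.

>>> play_rows:
  motion:
    - [0,0,0.0003,0,0,0]
    - [0,0,0.0006,0,0,0]
    - [0,0,0.0006,0,0,0]

```text
time_s: 13.63
position: [556.6, -201.0, 182.3]
tool_rot: [0.0, 0.998, -0.069, 0.0]
wrist_force: [-1.9, 3.0, 5.5]
opening: 19.1
finger_force: 62.2
```

>>> play_rows:
  motion:
    - [0,0,0.0003,0,0,0]
    - [0,0,0.0003,0,0,0]
    - [0,0,0.0003,0,0,0]

```text
time_s: 13.88
position: [556.7, -200.9, 182.3]
tool_rot: [0.0, 0.998, -0.069, 0.001]
wrist_force: [-4.1, 5.0, 6.9]
opening: 18.8
finger_force: 62.6
```

Run:
```python
from h import *
s=read_state();print(s["position"],s["wrist_force"],s["torque"],rot(s["tool_rot"]).as_matrix()[:,2])
```

```text
[ 556.68549973 -200.89527638  182.2893909 ] [-4.12755463  4.97292231  6.8830446 ] [0.55856836 0.58308056 0.0133858 ] [ 1.03441394e-03 -3.31897005e-04 -9.99999410e-01]
```

>>> play_rows:
  fingers: 0.6
  motion:
    - [0,0,0,0,0,0]
    - [0,0,0,0,0,0]
    - [0,0,0,0,0,0]
    - [0,0,0,0,0,0]
    - [0,0,0,0,0,0]
    - [0,0,0,0,0,0]
    - [0,0,0,0,0,0]
    - [0,0,0,0,0,0]

```text
time_s: 14.55
position: [556.5, -201.3, 181.3]
tool_rot: [0.0, 0.998, -0.069, 0.0]
wrist_force: [-0.1, -0.5, 0.3]
opening: 51.5
finger_force: 0.0
```

>>> play_rows:
  motion:
    - [0,0,-0.003,0,0,0]
    - [0,0,-0.008,0,0,0]
    - [0,0,-0.015,0,0,0]
    - [0,0,-0.027,0,0,0]
    - [0,0,-0.045,0,0,0]
    - [0,0,-0.07,0,0,0]
    - [0,0,-0.1,0,0,0]
    - [0,0,-0.13,0,0,0]
    - [0,0,-0.155,0,0,0]
    - [0,0,-0.175,0,0,0]
    - [0,0,-0.18,0,0,0]
    - [0,0,-0.18,0,0,0]
    - [0,0,-0.18,0,0,0]

```text
time_s: 15.63
position: [556.1, -201.0, 361.1]
tool_rot: [0.0, 0.998, -0.069, 0.0]
wrist_force: [0.0, 0.3, -0.6]
opening: 51.3
finger_force: 0.0
```

Run:
```python
from h import *
import pickle
s=read_state();im=get_image("wrist");cv2.imwrite("pics/w4.png",im[:,:,::-1]);pickle.dump(s,open("w4.pkl","wb"))
print(s["position"],s["wrist_force"])
# model check: predicted rim (z=156) when home vs. image: ring should be dark-bluish, compare heights
C=cam("wrist",s);g=cv2.cvtColor(im,cv2.COLOR_RGB2HSV)[:,:,1].astype(np.float32)
def score(x,y,a,z):
    L=[];O=[]
    for sx,sy in((1,1),(1,-1),(-1,1),(-1,-1)):
        for t in np.linspace(-1,1,15):
            for e in(-1,1):
                for l,r in((L,14.5),(O,19)):
                    l+= [(83.5*sx+r*t*.8,58.5*sy+r*e) ,(83.5*sx+r*e,58.5*sy+r*t*.8)]
    m=[]
    for l in(L,O):
        P=np.array(l)@np.array([[np.cos(a),np.sin(a)],[-np.sin(a),np.cos(a)]])+[x,y]
        uv=proj(C,np.c_[P,np.full(len(P),z)]).astype(np.float32)
        m.append(cv2.remap(g,uv[:,:1].copy(),uv[:,1:].copy(),cv2.INTER_LINEAR).mean())
    return m[1]-m[0]
from scipy.optimize import minimize
for z0 in(150,156,164):
    r=minimize(lambda v:-score(v[0],v[1],v[2]/100,v[3]),[556,-201,-13.6,z0],method="Nelder-Mead",options=dict(initial_simplex=np.array([[556,-201,-13.6,z0],[559,-201,-13.6,z0],[556,-198,-13.6,z0],[556,-201,-12,z0],[556,-201,-13.6,z0+6]])));print(r.x,r.fun)
```

```text
[ 556.11518605 -201.00116878  361.09944212] [ 0.01916144  0.3220547  -0.62680058]
[ 556.69653845 -201.46851046  -13.74605111  153.90991373] -70.06719970703125
[ 556.93982034 -201.62409648  -13.87383943  154.26791091] -70.04740142822266
[ 556.64855446 -201.42691026  -13.73710359  153.74549892] -70.06655883789062
```

```bash
python3 -c "
from rig import *
print(close_job())"
```

```text
the job is handed in; nothing more can be done
None
```

The loose frame is stacked on the screwed-down frame, released and handed in at about 16 s. It touched down at the expected home height, and a last wrist-camera fit put its block tops at about 154 mm against 156 mm when fully home.

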